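# Hang the plate gauges on the hook, largest first

### The job

Put the three handled plate gauges away on the hook arm of the stand, each hung by its eye: largest first, then the middle one, then the smallest in front, letting each hang freely before fetching the next. Finish by pushing the set back along the arm until the largest bears on the sprung stop collar and all lie boss to boss, and hold that push steadily for about a second at roughly 10 N (a kilo's push). Go gently, loading nothing on the hook with more than 25 N, and leave the other things on the bench where they are.

Things in the scene. Friction and masses are not known exactly. Their poses are not given: they have to be found in the camera images.
- hook_stand: Fixed stand with one horizontal hook arm. Base plate 130 x 110 x 12 mm, origin at the centre of its underside, z up. A post (20 mm deep, 34 mm wide, top at z 202 mm) stands at x = +48 mm; from it the arm runs in the stand's -x direction, roughly towards the robot, at y = 0, z = 190 mm. Rigid.
- hook_end (a point): Point on the arm's axis at the front end of its straight part (stand frame x -95, y 0, z 190 mm; axes those of the stand). The arm is a round bar 12 mm in diameter. Just in front of this point its end turns up: the tip reaches 10 mm farther forward, and its highest point is 14 mm above the arm's axis.
- hook_root (a point): Point on the arm's axis where it enters the post (stand frame x +38, y 0, z 190 mm). A stop collar (44 mm disc) with a 38 mm sprung rubber face is clamped on the arm, in a different place every time: the rubber's front is 18 to 43 mm in front of this point (stand x +20 to -5 mm). Not measured: find it by feel or sight. The rubber gives 0.4 mm per N and bottoms after 8 mm (20 N).
- wheel_stand: Bystander: a big alloy wheel, about 0.42 m across and 0.2 m wide, standing upright on a small stand on the bench, to the right of the hook stand; origin on the bench under its centre, wheel axle along y. Fixed; keep the arm clear of it.
- rack: Fixed wooden rack, 172 x 120 x 40 mm, origin at the centre of its underside. Three slots 9.5 mm wide run right through it along its y axis, at x = -50, 0 and +50 mm; slot floor 10 mm above the underside, slots 30 mm deep. One gauge stands upright in each slot, in random order.
- gauge_large_grip (a point): Centre of the large gauge's black handle: 22 mm wide (y), 12 thick (x), 44 high (20 to 64 mm over the eye's centre). This point is 177 mm above the gauge's lower edge, 42 above the eye's centre. Below handle and eye is a flat steel blade 95 wide (y) x 90 high x 8 thick (x), weight about 260 g in all. Front and back alike; it may lean a few degrees.
- gauge_large_eye (a point): Centre of the large gauge's eye, 135 mm above its lower edge: a round hole 30 mm in diameter along the gauge's x axis, in a round boss 48 mm across and 20 mm long (10 mm to each side along x). Hung on the arm it lies 9 mm below the arm's axis. The boss is the thickest part: pushed together, gauges touch boss to boss, eye centres 20 mm apart.
- gauge_mid_grip (a point): Centre of the mid gauge's black handle: 22 mm wide (y), 12 thick (x), 44 high (20 to 64 mm over the eye's centre). This point is 160 mm above the gauge's lower edge, 42 above the eye's centre. Below handle and eye is a flat steel blade 78 wide (y) x 75 high x 8 thick (x), weight about 220 g in all. Front and back alike; it may lean a few degrees.
- gauge_mid_eye (a point): Centre of the mid gauge's eye, 118 mm above its lower edge: a round hole 30 mm in diameter along the gauge's x axis, in a round boss 48 mm across and 20 mm long (10 mm to each side along x). Hung on the arm it lies 9 mm below the arm's axis. The boss is the thickest part: pushed together, gauges touch boss to boss, eye centres 20 mm apart.
- gauge_small_grip (a point): Centre of the small gauge's black handle: 22 mm wide (y), 12 thick (x), 44 high (20 to 64 mm over the eye's centre). This point is 143 mm above the gauge's lower edge, 42 above the eye's centre. Below handle and eye is a flat steel blade 62 wide (y) x 60 high x 8 thick (x), weight about 180 g in all. Front and back alike; it may lean a few degrees.
- gauge_small_eye (a point): Centre of the small gauge's eye, 101 mm above its lower edge: a round hole 30 mm in diameter along the gauge's x axis, in a round boss 48 mm across and 20 mm long (10 mm to each side along x). Hung on the arm it lies 9 mm below the arm's axis. The boss is the thickest part: pushed together, gauges touch boss to boss, eye centres 20 mm apart.
- setting_ring: Bystander: white ring, 49 mm across, 17 mm high, lying flat; origin at the centre of its underside. Leave it where it is.
- v_block: Bystander: grey steel block with a V groove, 49 x 52 x 34 mm; origin at the centre of its underside. Leave it where it is.
- tape_measure: Bystander: yellow tape measure, 35 x 85 x 64 mm; origin at the centre of its underside. Leave it where it is.
- micrometer: Bystander: micrometer lying flat, 47 x 132 x 18 mm; origin at the centre of its underside. Leave it where it is.
- torch: Bystander: black torch lying flat, 32 x 118 x 32 mm; origin at the centre of its underside. Leave it where it is.
Not all that is in view belongs to the job. Leave any orange look-alike of the part that bears gauge_mid_grip alone.

How it is judged (in metres and radians):
On the way, in this order (a step that is already met when the one before it is completed fails the run):
1. the large gauge hangs freely on the arm, first (x of gauge_large_eye in the frame of hook_stand between -0.085 and 0.02 m and y of gauge_large_eye in the frame of hook_stand between -0.006 and 0.006 m and z of gauge_large_eye in the frame of hook_stand between 0.176 and 0.186 m and angle between the x axis of hook_stand and the x axis of gauge_large_eye, either way round below 0.15 rad and contact force between gauge_large and the fingers below 0.1 N and y of each of gauge_mid_eye, gauge_small_eye in the frame of hook_stand above 0.07 m), for 0.2 s.
2. the middle gauge hangs freely in front of it (x of gauge_large_eye in the frame of hook_stand between -0.085 and 0.02 m and y of gauge_large_eye in the frame of hook_stand between -0.006 and 0.006 m and z of gauge_large_eye in the frame of hook_stand between 0.176 and 0.186 m and angle between the x axis of hook_stand and the x axis of gauge_large_eye, either way round below 0.15 rad and contact force between each of gauge_large, gauge_mid and the fingers below 0.1 N and x of gauge_mid_eye in the frame of hook_stand between -0.085 and 0.02 m and y of gauge_mid_eye in the frame of hook_stand between -0.006 and 0.006 m and z of gauge_mid_eye in the frame of hook_stand between 0.176 and 0.186 m and angle between the x axis of hook_stand and the x axis of gauge_mid_eye, either way round below 0.15 rad and y of gauge_small_eye in the frame of hook_stand above 0.07 m), for 0.2 s.
3. with the small gauge in front on the arm, the set is pressed against the stop collar: more than 4 N between the gauges and more than 5 N on the stand, for 0.4 s (contact force between gauge_small and gauge_mid above 4 N and contact force between gauge_mid and gauge_large above 4 N and contact force between gauge_large and hook_stand above 5 N), for 0.4 s.
At the end, for the whole second after the job is handed in: All three gauges hang by their eyes on the arm (eye within 6 mm of the arm's line sideways and 4 to 14 mm below its axis, squared to it within 0.15 rad), large at the back, middle, small in front, neighbouring eye centres no more than 23.5 mm apart (boss to boss within 3.5 mm), released and at rest (x of gauge_large_eye in the frame of hook_stand between -0.085 and 0.02 m and y of gauge_large_eye in the frame of hook_stand between -0.006 and 0.006 m and z of gauge_large_eye in the frame of hook_stand between 0.176 and 0.186 m and angle between the x axis of hook_stand and the x axis of gauge_large_eye, either way round below 0.15 rad and contact force between each of gauge_large, gauge_mid, gauge_small and the fingers below 0.1 N and x of gauge_mid_eye in the frame of hook_stand between -0.085 and 0.02 m and y of gauge_mid_eye in the frame of hook_stand between -0.006 and 0.006 m and z of gauge_mid_eye in the frame of hook_stand between 0.176 and 0.186 m and angle between the x axis of hook_stand and the x axis of gauge_mid_eye, either way round below 0.15 rad and x of gauge_small_eye in the frame of hook_stand between -0.085 and 0.02 m and y of gauge_small_eye in the frame of hook_stand between -0.006 and 0.006 m and z of gauge_small_eye in the frame of hook_stand between 0.176 and 0.186 m and angle between the x axis of hook_stand and the x axis of gauge_small_eye, either way round below 0.15 rad and distance between gauge_large_eye and gauge_mid_eye below 0.0235 m and distance between gauge_mid_eye and gauge_small_eye below 0.0235 m and distance between gauge_large_eye and gauge_small_eye above 0.037 m and linear speed of each of gauge_large, gauge_mid, gauge_small below 0.02 m/s); the robot touches nothing.
It fails at once if a gauge loads the hook stand with more than 25 N (contact force between any of gauge_large, gauge_mid, gauge_small and hook_stand above 25 N).
It fails at once if two gauges are pressed together with more than 25 N (contact force between gauge_mid and gauge_large above 25 N or contact force between gauge_small and gauge_mid above 25 N).
It fails at once if the robot pushes the hook stand with more than 25 N (contact force between the arm and hook_stand above 25 N).
It fails at once if a bystander is moved more than 25 mm (distance of any of setting_ring, v_block, tape_measure, micrometer, torch from where it was at the start of the episode above 0.025 m).
It also fails if it takes over 72 s, if anything falls off the work surface, if the arm or the gripper's body presses on something with over 40 N, if the wrist force passes 120 N, or if a joint passes its speed limit or range.

### The arm

A 7-joint arm with a two-finger parallel gripper is mounted at the origin on a cart in front of the work surface, level with it; the furniture and walls round the work are solid. World frame = base frame: x ahead of the robot, y to its left, z up, the work surface at z = 0. Lengths are in mm, angles in rad, forces in N, time in s.
With the tool pointing down it reaches from about 350 to 775 mm from the base axis. Payload 3.1 kg.
Tool frame: the origin (TCP) lies on the centre line of the jaws, within the pads' length; the fingertips stand 22 mm ahead of it and the grasp point (between the pads) lies 3 mm ahead of it; z points along the fingers, y is the direction in which the jaws open and shut (so a half turn about z gives the same grasp; the last joint's range is limited). The gripper opens to 85 mm and grips with 20 to 120 N. Pads are 22 mm wide; open, the fingers measure 114 mm over their backs; the gripper's body (76 mm by 85 mm) begins 54 mm behind the grasp point. The pads swing forward as they close: fully open they stand 13 mm farther back than shut.
Start: joints at [-1.31, 0.311, 0.014, 1.512, -0.004, 1.319, -0.027], TCP at [163.979, 525.003, 253.304] pointing down, gripper open.
Joint ranges: [-2.7, 2.7], [-0.3, 1.91], [-1.27, 1.3], [0.12, 2.57], [-1.44, 4.58], [0.2, 2.03], [-3.05, 3.05]. Speed limits (rad/s): [2.79, 2.79, 3.14, 3.14, 3.14, 3.14, 3.14].

### API

Orientations are given as a unit quaternion [w, x, y, z].
In Python, from rig import get_obs, camera, workorder, spotter gives the robot as it stands.
- The arm moves only by the tool carry_out, never from a script. Its argument "targets" is a list of rows, each an object with "translation": the shift along the world's x, y, z normalised to -1 to 1, where 1 is 25 mm, a list of three; "delta_rot": the turn, a rotation vector about the world's x, y, z normalised to -1 to 1, where 1 is 0.12 rad, a list of three. In form: [{"translation": [tx, ty, tz], "delta_rot": [wx, wy, wz]}, ...]. A call has 1 to 10 rows; each row shifts and turns the commanded pose from where the row before left it; what a row does not reach is not made up. A row lasts 1/8 s, in which the tool goes at most 62.5 mm and 10.7 degrees, less where a joint would pass 70% of its speed; a pose out of reach is approached as far as the arm can. A call with a number of a shift or a turn outside -1 to 1 is refused whole. A call with a gripper value outside its range is refused whole. "fingers" is the closure, from -1 (fully open) to 1 (shut), so that 0 is half open, set as the call begins (left out, the last holds). The fingers move at their own pace and stop on an object; "squeeze" is the grip in N (left out, the last holds). Time passes only in rows, so rows that do not move let the fingers close. It gives the time, the measured TCP pose, the force and the opening at its end, in the units of the state.
- get_obs(): the state, without advancing time (a new reading comes with each control period).
- camera(name): name is "side" or "top" or "wrist"; returns a dict with "color" (420x560x3 uint8, red, green, blue), "range_z" (420x560 float32, mm along the optical axis (not along the pixel's ray), 0 where there is no reading), "fx", "fy", "cx", "cy" (pixels), "cam_to_world" (4x4, takes a point from camera to world coordinates); the wrist camera has in their place "mount" (4x4, takes a point from camera to tool coordinates, whose origin is the TCP and whose axes are the flange's). Camera axes: x right, y up, looking along -z (the intrinsics and any distortion apply to the point x, -y, -z); pixel columns grow to the right and rows downward; lengths in mm; the calibration is good to about 2 mm. A picture is of the moment at which its call begins: read the wrist's pose just before it.
- workorder.sign_off(): hands the job in, once; it reports no verdict.
Trained networks look in the newest picture that a camera, given by its name, has taken for a name from the list of things; names that differ only in an ending like _2 or _b are one class to them, and where a whole thing is asked for, a point or a joint stands for the part that bears it (a point fixed in the world has none). Each returns a list of dicts, best first, with "score" (0 to 1); they miss things now and then, are a little off and sometimes report something else, mostly with a low value. They report only what shows in the picture. A call takes as long as a camera call. They do not tell look-alikes from the thing itself.
- spotter.boxes_of(camera, query): "point" ([x, y, z] in mm, in world coordinates, good to about 4 mm: the middle of the surface that is visible of it).
- spotter.trace(camera, query): "pixels" (420x560 bool, what is visible of it).
The state is a dict: "time": time; "q": joint angles; "qvel": joint speeds; "tau": joint torques, N m; "tcp_pos": TCP position; "tool_rot": TCP orientation; "wrist_force": force on the tool from outside, world axes, zero at the start; "torque": the same for the moment, N m; "width": finger opening in mm.
Only numpy, scipy, OpenCV 4.12 (cv2) and the standard library are available. Lean on these libraries where they do the work, as an engineer would, in place of code of your own. Each camera call takes 0.05 s, during which the arm holds its last target. There are 200 camera calls.

## Working session

There is one attempt and no reset: what is moved stays moved. The work goes in short steps, Python scripts to look and compute and a tool call to move; the robot and the scene stay as the last step left them, time stands still between calls to the robot, and variables do not carry over. Pictures are saved under pics/ and viewed, about 8 in all and at most 12, crops included, and the job is handed in when it is done.

Besides the shell and the picture viewer there is one more tool, called after "Call:" in YAML: its name, and indented under it one key for each argument. carry_out: Moves the arm, as the interface text tells. Its arguments: {"type":"object","properties":{"targets":{"type":"array","items":{"type":"object","properties":{"translation":{"type":"array","items":{"type":"number","minimum":-1,"maximum":1}},"delta_rot":{"type":"array","items":{"type":"number","minimum":-1,"maximum":1}}}}},"fingers":{"type":"number"},"squeeze":{"type":"number"}},"required":["targets"]}

```bash
mkdir -p pics; ls; cat > h.py <<'E'
import numpy as np, cv2
from rig import get_obs, camera, workorder, spotter
from scipy.spatial.transform import Rotation as R
def Rq(q): return R.from_quat([q[1],q[2],q[3],q[0]])
def c2w(c,o=None):
    if 'cam_to_world' in c: return np.array(c['cam_to_world'])
    T=np.eye(4);T[:3,:3]=Rq(o['tool_rot']).as_matrix();T[:3,3]=o['tcp_pos']
    return T@np.array(c['mount'])
def cloud(c,o=None):
    z=c['range_z'].astype(float);v,u=np.mgrid[:z.shape[0],:z.shape[1]]
    P=np.stack([(u-c['cx'])/c['fx']*z,-(v-c['cy'])/c['fy']*z,-z],-1)
    T=c2w(c,o);W=P@T[:3,:3].T+T[:3,3];W[z<=0]=np.nan
    return W
def save(n,im): cv2.imwrite('pics/'+n,im[...,::-1])
E
python3 - <<'E'
from h import *
o=get_obs();print(o)
for n in('side','top'):
    c=camera(n);save(n+'0.png',c['color']);print(n,{k:v for k,v in c.items() if k not in('color','range_z')})
    np.savez(n+'0.npz',W=cloud(c),color=c['color'])
    for q in ['hook_stand','hook_end','hook_root','rack','gauge_large_grip','gauge_mid_grip','gauge_small_grip','gauge_large_eye','gauge_mid_eye','gauge_small_eye','wheel_stand','micrometer','torch']:
        print(q,[(np.round(d['point']).tolist(),round(d['score'],2)) for d in spotter.boxes_of(n,q)])
print(get_obs()['time'])
a=cv2.imread('pics/side0.png');
E
```

```text
pics
{'time': 0.0, 'q': array([-1.30972769,  0.31172885,  0.01397955,  1.51303437, -0.00440659,
        1.31918633, -0.02717193]), 'qvel': array([-0.00101058, -0.00149296,  0.00097362, -0.00072362, -0.0003708 ,
       -0.00142089, -0.00021053]), 'tau': array([-5.18339075e-04, -3.79906797e+01,  1.46097620e-01, -2.30588043e+01,
        1.24154959e-02,  1.35782553e-02, -2.24782241e-05]), 'tcp_pos': array([163.77038914, 524.35645257, 252.22838689]), 'tool_rot': array([-1.33008675e-04,  1.50749744e-01,  9.88571273e-01, -1.15541719e-03]), 'wrist_force': array([-0.12568216,  0.0369687 , -0.55562145]), 'torque': array([-0.02250008,  0.03336757,  0.04432767]), 'width': 85.61584891469813}
side {'fx': 426.50724193277523, 'fy': 426.50724193277523, 'cx': 281.7331245101351, 'cy': 210.87725727938587, 'cam_to_world': array([[ 9.09824092e-01,  2.59920508e-01, -3.23514221e-01,
         2.03931399e+02],
       [-4.14868669e-01,  5.50504766e-01, -7.24450474e-01,
        -5.97863969e+02],
       [-1.02034149e-02,  7.93338409e-01,  6.08695374e-01,
         7.34879323e+02],
       [ 0.00000000e+00,  0.0000
[... 1320 characters left out ...]
[464.0, 322.0, 40.0], 0.67), ([630.0, 71.0, 11.0], 0.57)]
hook_root [([631.0, 70.0, 12.0], 0.79), ([521.0, 320.0, 132.0], 0.65)]
rack [([465.0, 325.0, 40.0], 0.89)]
gauge_large_grip [([475.0, 323.0, 161.0], 0.49)]
gauge_mid_grip [([424.0, 323.0, 147.0], 0.75), ([608.0, 197.0, 129.0], 0.63)]
gauge_small_grip []
gauge_large_eye [([468.0, 319.0, 162.0], 0.71), ([629.0, 70.0, 10.0], 0.66)]
gauge_mid_eye [([607.0, 196.0, 133.0], 0.69), ([423.0, 322.0, 152.0], 0.46)]
gauge_small_eye [([522.0, 323.0, 135.0], 0.57)]
wheel_stand [([608.0, -162.0, 349.0], 0.6)]
micrometer [([422.0, -37.0, 13.0], 0.85), ([394.0, 142.0, 31.0], 0.58), ([471.0, 320.0, 164.0], 0.21)]
torch [([512.0, 26.0, 22.0], 0.61)]
1.4
```

View pictures.

View pics/side0.png

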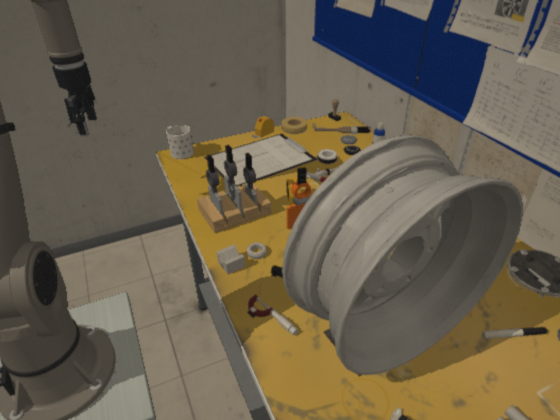

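View pics/top0.png

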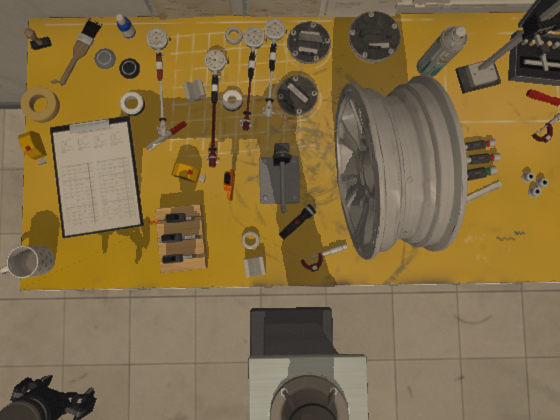

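```bash
python3 - <<'E'
from h import *
d=np.load('top0.npz');W=d['W'];C=d['color'].astype(int)
def sel(x0,x1,y0,y1,z0,z1):
    m=(W[...,0]>x0)&(W[...,0]<x1)&(W[...,1]>y0)&(W[...,1]<y1)&(W[...,2]>z0)&(W[...,2]<z1)
    return m,W[m]
m,P=sel(350,580,240,400,34,46);print('rack',len(P),cv2.minAreaRect(P[:,:2].astype(np.float32)),np.median(P[:,2]))
m,P=sel(540,720,0,140,8,18);print('base',len(P),cv2.minAreaRect(P[:,:2].astype(np.float32)),np.median(P[:,2]))
m,P=sel(480,720,20,120,150,240);print('arm+post',len(P),P.min(0),P.max(0))
for x in range(520,700,8):
    q=P[abs(P[:,0]-x)<4]
    if len(q):print(x,len(q),q.min(0)[1:].round(1),q.max(0)[1:].round(1),np.median(q,0).round(1))
for n,x in(('mid',421),('large',471),('small',521)):
    m,P=sel(x-25,x+25,270,380,60,240)
    print(n,len(P),P.min(0).round(),P.max(0).round())
    for z in range(70,220,15):
        q=P[abs(P[:,2]-z)<7.5]
        if len(q):print('  ',z,len(q),np.median(q,0).round(1),q.min(0).round(),q.max(0).round())
d=np.load('side0.npz');W=d['W']
for n,x in(('mid',421),('large',471),('small',521)):
    m,P=sel(x-25,x+25,270,380,60,240)
    print('side',n)
    for z in range(70,220,15):
        q=P[abs(P[:,2]-z)<7.5]
        if len(q):print('  ',z,len(q),np.median(q,0).round(1),q.min(0).round(),q.max(0).round())
m,P=sel(480,720,20,120,150,240);print('side arm',len(P))
for x in range(520,700,8):
    q=P[abs(P[:,0]-x)<4]
    if len(q):print(x,len(q),q.min(0)[1:].round(1),q.max(0)[1:].round(1),np.median(q,0).round(1))
c=d['color'];
a=cv2.resize(c[140:230,190:330],None,fx=4,fy=4,interpolation=cv2.INTER_CUBIC)
b=cv2.resize(np.load('top0.npz')['color'][135:275,150:325],None,fx=3.2,fy=3.2,interpolation=cv2.INTER_CUBIC)
save('crop1.png',np.vstack([a,np.zeros((8,560,3),np.uint8)]) )
save('crop2.png',b)
E
```

```text
rack 2123 ((472.3370361328125, 332.93646240234375), (171.8446044921875, 120.91324615478516), 4.868496417999268) 39.70495317714517
base 1435 ((629.2763671875, 65.31822204589844), (129.2974090576172, 109.44210052490234), 0.7468064427375793) 12.097686608115964
arm+post 573 [525.80156336  43.77789389 158.96348569] [687.62542102  86.25041564 218.68901334]
528 13 [ 60.7 197.4] [ 70.1 205.7] [528.5  65.6 202.8]
536 15 [ 60.4 194.6] [ 70.  204.2] [535.4  65.4 199.5]
544 20 [ 60.  191.3] [ 69.5 197.7] [543.9  65.  195.4]
552 15 [ 59.9 190. ] [ 69.5 197.6] [552.   64.8 194.6]
560 19 [ 59.9 191.3] [ 69.3 198.2] [559.1  64.6 194.7]
568 20 [ 59.6 188.5] [ 71.3 200.3] [568.4  65.7 193.5]
576 20 [ 59.6 189.7] [ 71.2 201.7] [575.6  65.6 195.1]
584 16 [ 61.8 188.5] [ 71.2 198.6] [584.5  66.6 194.5]
592 15 [ 61.6 191.5] [ 71.  196.5] [591.7  66.3 194.5]
600 19 [ 61.5 190.8] [ 70.8 198.2] [599.   66.2 195. ]
608 16 [ 61.3 190.3] [ 70.6 198.7] [607.9  66.1 194.5]
616 17 [ 61.1 191.1] [ 70.6 197.7] [615.   65.8 195.6]
624 18 [ 60.9 191.2] [ 70.4 198.5] [624.2  65.8 193.7]
632 15 [ 60.7 191.8] [ 70.3 199.
[... 3577 characters left out ...]
00.3] [510. 304.  94.] [532. 350. 107.]
   115 55 [519.6 310.6 115. ] [511. 306. 108.] [534. 355. 122.]
   130 69 [518.1 318.9 130.1] [512. 307. 123.] [534. 347. 137.]
   145 30 [518.2 322.1 146.6] [515. 316. 139.] [528. 337. 152.]
   160 36 [518.9 321.2 159.9] [516. 316. 153.] [527. 338. 167.]
   175 35 [522.3 324.3 173.9] [516. 318. 168.] [529. 341. 177.]
side arm 95
528 25 [ 59.1 186.7] [ 68.5 203.9] [529.6  62.8 199.5]
536 19 [ 58.5 185.9] [ 66.4 203.6] [535.6  61.2 194.3]
544 18 [ 58.6 186. ] [ 68.  196.7] [544.4  62.3 194.5]
552 21 [ 59.1 187.9] [ 67.4 197.9] [551.7  61.  194.1]
560 10 [ 59.7 192.3] [ 67.7 198. ] [559.9  63.4 195.1]
568 2 [ 64.6 196.8] [ 64.9 197.3] [566.2  64.8 197. ]
```

View pics/crop1.png

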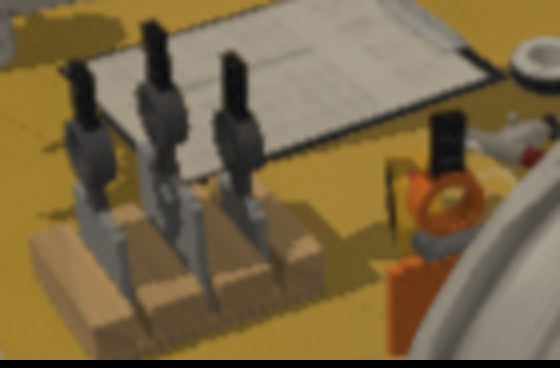

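```bash
python3 - <<'E'
from h import *
for n in('top','side'):
    W=np.load(n+'0.npz')['W'].reshape(-1,3)
    for g,x,bt,ht in(('mid',421,85,192),('large',471,100,209),('small',521,70,175)):
        P=W[(abs(W[:,0]-x)<22)&(abs(W[:,1]-331)<55)]
        b=P[(P[:,2]>46)&(P[:,2]<bt+3)]
        if len(b)>20: print(n,g,'blade slope dx/dy deg',np.degrees(np.arctan(np.polyfit(b[:,1],b[:,0],1)[0])).round(2),len(b))
        h=P[abs(P[:,2]-ht)<5];r=cv2.minAreaRect(h[:,:2].astype(np.float32));print('   handle top',r,np.median(h[:,2]).round(1))
W=np.load('top0.npz')['W'].reshape(-1,3)
P=W[(W[:,0]>350)&(W[:,0]<580)&(abs(W[:,1]-325)<80)&(abs(W[:,2]-40)<5)]
print(cv2.boxPoints(cv2.minAreaRect(P[:,:2].astype(np.float32))))
P=W[(W[:,0]>540)&(W[:,0]<720)&(abs(W[:,1]-70)<70)&(abs(W[:,2]-12)<4)]
print(cv2.boxPoints(cv2.minAreaRect(P[:,:2].astype(np.float32))))
P=W[(W[:,0]>540)&(W[:,0]<632)&(abs(W[:,1]-65)<15)&(abs(W[:,2]-194)<6)];print('arm',np.polyfit(P[:,0]-585,P[:,1],1))
E
```

```text
top mid blade slope dx/dy deg -4.42 38
   handle top ((421.8687438964844, 334.4742126464844), (20.681978225708008, 11.430988311767578), 89.85871124267578) 190.8
top large blade slope dx/dy deg -5.38 67
   handle top ((471.951171875, 332.4830627441406), (20.938007354736328, 11.287572860717773), 89.47167205810547) 208.5
top small blade slope dx/dy deg -16.93 21
   handle top ((522.7369384765625, 330.38421630859375), (19.968900680541992, 9.658463478088379), 88.59681701660156) 174.3
side mid blade slope dx/dy deg -6.95 162
   handle top ((421.64813232421875, 333.2213134765625), (12.171523094177246, 23.193288803100586), 3.938424825668335) 191.0
side large blade slope dx/dy deg -6.48 287
   handle top ((471.74407958984375, 330.28826904296875), (11.325555801391602, 26.23203468322754), 3.961859703063965) 208.4
side small blade slope dx/dy deg -7.98 97
   handle top ((521.9859008789062, 329.92669677734375), (13.103797912597656, 22.650279998779297), 6.102535247802734) 174.0
[[381.59384 385.8828 ]
 [391.85562 265.40582]
 [563.0802  279.9901 ]
 [552.8185  400.4671 ]]
[[563.9199   119.192   ]
 [565.34644    9.759195]
 [694.6328    11.444443]
 [693.2063   120.87725 ]]
arm [1.31260929e-02 6.56444745e+01]
```

Call:
carry_out:
  fingers: -0.2
  squeeze: 50
  targets:
    - {"translation": [0.95,-0.6,0.1],"delta_rot": [0,0,0.25]}
    - {"translation": [0.95,-0.6,0.1],"delta_rot": [0,0,0.25]}
    - {"translation": [0.95,-0.6,0.1],"delta_rot": [0,0,0.25]}
    - {"translation": [0.95,-0.6,0.1],"delta_rot": [0,0,0.25]}
    - {"translation": [0.95,-0.6,0.1],"delta_rot": [0,0,0.25]}
    - {"translation": [0.95,-0.6,0.1],"delta_rot": [0,0,0.25]}
    - {"translation": [0.95,-0.6,0],"delta_rot": [0,0,0.25]}
    - {"translation": [0.95,-0.6,0],"delta_rot": [0,0,0.25]}
    - {"translation": [0.95,-0.6,0],"delta_rot": [0,0,0.25]}
    - {"translation": [0.95,-0.6,0],"delta_rot": [0,0,0.25]}

```text
time: 2.65
tcp_pos: [402.2, 374.5, 268.4]
tool_rot: [0.0, 0.001, 1.0, 0.0]
wrist_force: [0.8, 0.7, 0.8]
width: 51.0
```

Call:
carry_out:
  targets:
    - {"translation": [0.9,-0.55,0],"delta_rot": [0,0,0.24]}
    - {"translation": [0.9,-0.55,0],"delta_rot": [0,0,0.24]}
    - {"translation": [0.9,-0.55,0],"delta_rot": [0,0,0.24]}
    - {"translation": [0,0,0]}
    - {"translation": [0,0,0]}

```text
schema error: expected keys translation, delta_rot
```

```bash
cat >> h.py <<'E'
def pose(o=None):
    o=o or get_obs();M=Rq(o['tool_rot']).as_matrix()
    print('t',round(o['time'],2),'tcp',np.round(o['tcp_pos'],1),'yaw_y',np.degrees(np.arctan2(M[1,1],M[0,1])).round(2),'z',M[:,2].round(3),'F',np.round(o['wrist_force'],1),'T',np.round(o['torque'],2),'w',round(o['width'],1));return o
def wrist(n=None):
    o=pose();c=camera('wrist');W=cloud(c,o)
    if n: save(n,c['color'])
    return W.reshape(-1,3),c
def handle(P,x,y,ht,tol=5):
    h=P[(abs(P[:,0]-x)<22)&(abs(P[:,1]-y)<30)&(abs(P[:,2]-ht)<tol)]
    if len(h)<6: print('few',len(h));return
    r=cv2.minAreaRect(h[:,:2].astype(np.float32));print('handle',np.round(r[0],1),np.round(r[1],1),round(r[2],1),'z',np.median(h[:,2]).round(1),len(h))
E
python3 - <<'E'
from h import *
P,c=wrist('w1.png');handle(P,472,332,209);handle(P,422,334,192);handle(P,522,330,175)
E
```

```text
t 2.65 tcp [402.2 374.5 268.4] yaw_y 89.91 z [ 0.  0. -1.] F [0.8 0.7 0.8] T [-0.03 -0.01 -0.  ] w 51.0
handle [473.4 338.2] [12.4 14.6] 4.1 z 209.2 446
handle [423.4 336.2] [12.  21.5] 6.3 z 192.2 276
few 0
```

View pics/w1.png

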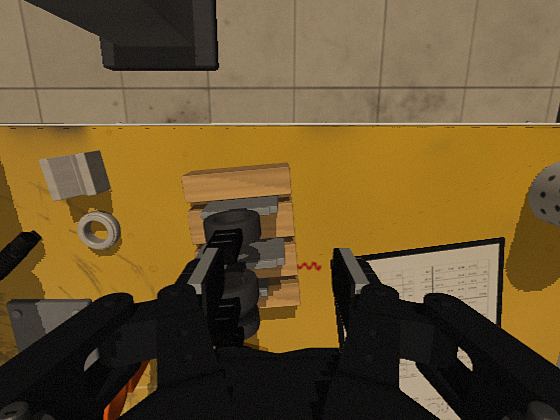

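Call:
carry_out:
  targets:
    - {"translation": [0.93,-0.55,0],"delta_rot": [0,0,0.24]}
    - {"translation": [0.93,-0.55,0],"delta_rot": [0,0,0.24]}
    - {"translation": [0.93,-0.55,0],"delta_rot": [0,0,0.24]}
    - {"translation": [0,0,0],"delta_rot": [0,0,0]}
    - {"translation": [0,0,0],"delta_rot": [0,0,0]}

```text
time: 3.32
tcp_pos: [470.1, 334.8, 268.2]
tool_rot: [-0.001, -0.042, 0.999, 0.0]
wrist_force: [0.4, 0.6, 0.1]
width: 51.5
```

```bash
python3 - <<'E'
from h import *
P,c=wrist();handle(P,472,332,209);handle(P,422,334,192);handle(P,522,330,175)
E
```

```text
t 3.33 tcp [470.1 334.8 268.2] yaw_y 94.84 z [-0.001  0.001 -1.   ] F [0.4 0.6 0.1] T [-0.    0.01  0.01] w 51.5
handle [474.2 334.3] [12.7 21.3] 5.2 z 209.4 740
handle [424.  335.6] [11.8 21.6] 4.8 z 192.5 698
handle [523.8 332.2] [12.2 21.9] 5.6 z 175.4 489
```

Call:
carry_out:
  targets:
    - {"translation": [0.13,-0.05,0],"delta_rot": [0,0,0]}
    - {"translation": [0,0,-0.72],"delta_rot": [0,0,0]}
    - {"translation": [0,0,-0.72],"delta_rot": [0,0,0]}
    - {"translation": [0,0,-0.72],"delta_rot": [0,0,0]}
    - {"translation": [0,0,-0.72],"delta_rot": [0,0,0]}
    - {"translation": [0,0,0],"delta_rot": [0,0,0]}

```text
time: 4.12
tcp_pos: [473.0, 332.4, 194.8]
tool_rot: [-0.002, -0.042, 0.999, -0.001]
wrist_force: [-0.1, -0.9, 0.1]
width: 51.1
```

Call:
carry_out:
  fingers: 1
  targets:
    - {"translation": [0,0,0],"delta_rot": [0,0,0]}
    - {"translation": [0,0,0],"delta_rot": [0,0,0]}
    - {"translation": [0,0,0],"delta_rot": [0,0,0]}
    - {"translation": [0,0,0],"delta_rot": [0,0,0]}
    - {"translation": [0,0,0],"delta_rot": [0,0,0]}

```text
time: 4.75
tcp_pos: [475.0, 333.3, 197.5]
tool_rot: [0.001, -0.042, 0.999, 0.001]
wrist_force: [-0.1, 1.4, 6.2]
width: 21.1
```

Call:
carry_out:
  targets:
    - {"translation": [0,0,0.4],"delta_rot": [0,0,0]}
    - {"translation": [0,0,0.8],"delta_rot": [0,0,0]}
    - {"translation": [0,0,0.8],"delta_rot": [0,0,0]}
    - {"translation": [0,0,0.6],"delta_rot": [0,0,0]}
    - {"translation": [0,0,0],"delta_rot": [0,0,0]}

```text
time: 5.38
tcp_pos: [474.9, 332.5, 262.1]
tool_rot: [0.001, -0.042, 0.999, 0.0]
wrist_force: [-0.4, -0.9, -3.1]
width: 21.4
```

```bash
python3 - <<'E'
from h import *
o=pose();c=camera('side');save('s1.png',cv2.resize(c['color'][100:240,150:330],None,fx=4,fy=4,interpolation=cv2.INTER_CUBIC))
for q in('gauge_large_eye','gauge_large_grip'):
    print(q,[(np.round(d['point'],1).tolist(),round(d['score'],2)) for d in spotter.boxes_of('side',q)])
W=cloud(c).reshape(-1,3);P=W[(abs(W[:,0]-474)<25)&(abs(W[:,1]-333)<60)]
for z in range(60,280,12):
    q=P[abs(P[:,2]-z)<6]
    if len(q):print(z,len(q),np.percentile(q[:,:2],[2,98],0).round(1).tolist())
E
```

```text
t 5.38 tcp [474.9 332.5 262.1] yaw_y 94.78 z [ 0.001  0.001 -1.   ] F [-0.4 -0.9 -3.1] T [ 0.01 -0.01 -0.01] w 21.4
gauge_large_eye [([470.6, 323.8, 153.6], 0.57)]
gauge_large_grip [([469.8, 323.4, 155.0], 0.71)]
72 12 [[466.2, 284.0], [477.1, 366.1]]
84 54 [[464.5, 283.9], [478.7, 376.4]]
96 58 [[464.2, 282.1], [479.8, 371.4]]
108 57 [[464.7, 282.7], [478.1, 374.9]]
120 58 [[464.8, 283.0], [478.3, 376.3]]
132 61 [[464.6, 282.2], [479.3, 371.5]]
144 60 [[464.3, 282.0], [477.7, 375.9]]
156 66 [[464.4, 282.3], [478.8, 373.7]]
168 59 [[465.4, 290.9], [477.7, 368.3]]
180 21 [[467.0, 319.4], [477.7, 333.1]]
192 31 [[461.8, 311.1], [479.9, 345.0]]
204 53 [[461.5, 306.2], [483.6, 348.4]]
216 56 [[460.3, 306.1], [483.1, 350.7]]
228 62 [[461.3, 309.5], [482.8, 340.6]]
240 29 [[462.4, 312.2], [483.4, 344.4]]
252 55 [[461.9, 305.6], [485.4, 344.6]]
264 62 [[461.4, 305.6], [482.1, 346.0]]
276 50 [[461.4, 305.9], [484.9, 348.6]]
```

Call:
carry_out:
  targets:
    - {"translation": [0,-0.5,0],"delta_rot": [0,0,0]}
    - {"translation": [0,-1,0],"delta_rot": [0,0,0]}
    - {"translation": [0,-1,0],"delta_rot": [0,0,-0.1]}
    - {"translation": [0,-1,0],"delta_rot": [0,0,-0.1]}
    - {"translation": [0,-1,-0.1],"delta_rot": [0,0,-0.1]}
    - {"translation": [0,-1,-0.1],"delta_rot": [0,0,-0.1]}
    - {"translation": [0,-1,-0.1],"delta_rot": [0,0,-0.1]}
    - {"translation": [0,-1,-0.1],"delta_rot": [0,0,-0.1]}
    - {"translation": [0,-1,-0.1],"delta_rot": [0,0,0]}
    - {"translation": [0,-1,-0.1],"delta_rot": [0,0,0]}

```text
time: 6.78
tcp_pos: [474.4, 93.4, 246.1]
tool_rot: [0.0, -0.006, 1.0, 0.0]
wrist_force: [0.8, -0.0, -2.7]
width: 21.1
```

Call:
carry_out:
  targets:
    - {"translation": [0,-0.7,0],"delta_rot": [0,0,0]}
    - {"translation": [0,-0.5,0],"delta_rot": [0,0,0]}
    - {"translation": [0,0,0],"delta_rot": [0,0,0]}
    - {"translation": [0,0,0],"delta_rot": [0,0,0]}

```text
time: 7.28
tcp_pos: [474.5, 66.3, 246.3]
tool_rot: [0.0, -0.007, 1.0, 0.001]
wrist_force: [0.1, 0.8, -2.1]
width: 21.0
```

```bash
python3 - <<'E'
from h import *
o=pose();c=camera('wrist');W=cloud(c,o).reshape(-1,3);save('w2.png',c['color'])
P=W[(abs(W[:,1]-65)<16)&(W[:,0]>515)&(W[:,0]<670)&(W[:,2]>180)&(W[:,2]<230)]
for x in range(520,670,8):
    q=P[abs(P[:,0]-x)<4]
    if len(q):print(x,len(q),np.percentile(q[:,1:],[2,50,98],0).round(1).tolist())
c=camera('side');W=cloud(c).reshape(-1,3);save('s2.png',c['color'])
P=W[(abs(W[:,0]-474)<25)&(abs(W[:,1]-65)<60)]
for z in range(50,250,12):
    q=P[abs(P[:,2]-z)<6]
    if len(q):print(z,len(q),np.percentile(q[:,:2],[2,98],0).round(1).tolist())
P=W[(abs(W[:,1]-65)<16)&(W[:,0]>515)&(W[:,0]<670)&(W[:,2]>180)&(W[:,2]<230)]
for x in range(520,670,8):
    q=P[abs(P[:,0]-x)<4]
    if len(q):print(x,len(q),np.percentile(q[:,1:],[2,50,98],0).round(1).tolist())
E
```

```text
t 7.28 tcp [474.5  66.3 246.3] yaw_y 90.76 z [ 0.     0.001 -1.   ] F [ 0.1  0.8 -2.1] T [ 0.01  0.01 -0.05] w 21.0
528 254 [[62.2, 189.7], [67.0, 201.3], [71.9, 205.1]]
536 103 [[61.7, 192.1], [67.1, 203.6], [72.5, 205.2]]
544 158 [[61.5, 191.7], [67.3, 195.6], [73.0, 197.6]]
552 53 [[61.5, 192.2], [66.0, 195.2], [72.4, 197.0]]
62 47 [[466.3, 17.3], [475.8, 106.9]]
74 69 [[466.6, 17.4], [475.8, 105.6]]
86 84 [[466.7, 17.3], [475.6, 110.4]]
98 77 [[466.9, 17.1], [475.8, 109.8]]
110 81 [[466.8, 16.8], [474.2, 108.7]]
122 83 [[466.7, 17.4], [474.0, 107.8]]
134 77 [[466.5, 17.8], [474.5, 106.6]]
146 126 [[466.7, 17.7], [475.3, 109.9]]
158 31 [[466.6, 55.1], [475.4, 70.0]]
170 18 [[462.2, 50.4], [478.8, 73.3]]
182 70 [[461.3, 42.5], [479.9, 80.7]]
194 70 [[461.4, 40.1], [481.7, 87.6]]
206 81 [[461.7, 41.1], [480.8, 81.6]]
218 61 [[461.8, 47.7], [480.6, 75.2]]
230 54 [[461.9, 41.3], [484.9, 78.9]]
242 78 [[461.6, 39.6], [479.7, 77.6]]
528 22 [[59.1, 188.8], [62.8, 199.8], [67.5, 203.9]]
536 23 [[58.6, 187.1], [61.2, 194.9], [65.6, 204.3]]
544 19 [[58.3, 188.4], [60.8, 193.4], [65.5, 198.8]]
552 17 [[58.5, 188.2], [62.4, 192.6], [68.3, 195.8]]
560 9 [[60.9, 191.1], [62.7, 195.6], [67.2, 197.1]]
568 4 [[64.2, 194.7], [66.5, 195.5], [68.1, 196.1]]
```

View pics/w2.png

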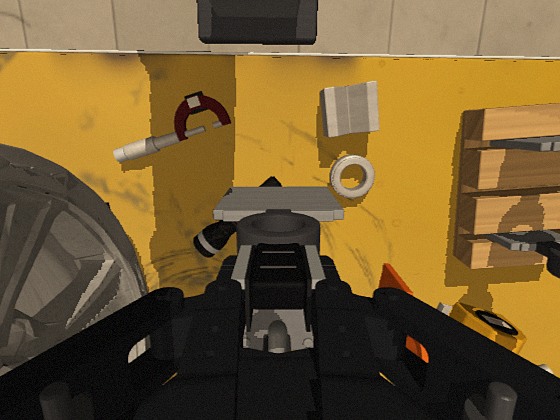

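View pics/s2.png

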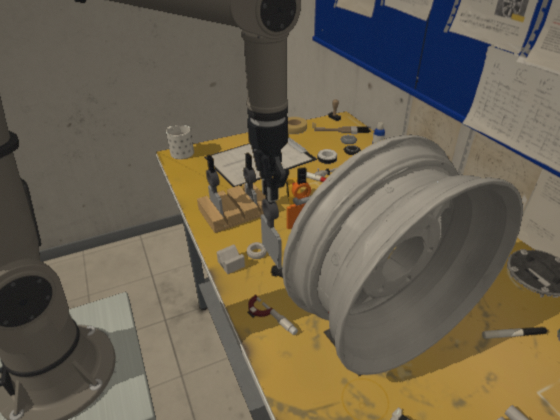

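Call:
carry_out:
  targets:
    - {"translation": [0.4,0,0],"delta_rot": [0,0,0]}
    - {"translation": [0.4,0,0],"delta_rot": [0,0,0]}
    - {"translation": [0.4,0,0],"delta_rot": [0,0,0]}
    - {"translation": [0.4,0,0],"delta_rot": [0,0,0]}
    - {"translation": [0.4,0,0],"delta_rot": [0,0,0]}
    - {"translation": [0.4,0,0],"delta_rot": [0,0,0]}

```text
time: 8.12
tcp_pos: [535.2, 65.0, 246.2]
tool_rot: [-0.0, -0.006, 1.0, -0.0]
wrist_force: [0.2, 0.1, -2.4]
width: 21.5
```

Call:
carry_out:
  targets:
    - {"translation": [0.4,0,0],"delta_rot": [0,0,0]}
    - {"translation": [0.4,0,0],"delta_rot": [0,0,0]}
    - {"translation": [0.4,0,0],"delta_rot": [0,0,0]}
    - {"translation": [0.4,0,0],"delta_rot": [0,0,0]}

```text
time: 8.62
tcp_pos: [575.1, 65.0, 246.3]
tool_rot: [-0.0, -0.006, 1.0, 0.0]
wrist_force: [0.0, -0.1, -2.4]
width: 21.0
```

Call:
carry_out:
  targets:
    - {"translation": [0.5,0,0],"delta_rot": [0,0,0]}
    - {"translation": [0.5,0.02,0],"delta_rot": [0,0,0]}
    - {"translation": [0.4,0,0],"delta_rot": [0,0,0]}
    - {"translation": [0,0,-0.2],"delta_rot": [0,0,0]}
    - {"translation": [0,0,-0.15],"delta_rot": [0,0,0]}
    - {"translation": [0,0,-0.05],"delta_rot": [0,0,0]}
    - {"translation": [0,0,0],"delta_rot": [0,0,0]}

```text
time: 9.5
tcp_pos: [609.1, 65.6, 236.3]
tool_rot: [-0.0, -0.006, 1.0, 0.0]
wrist_force: [-0.2, -0.3, -2.8]
width: 21.3
```

Call:
carry_out:
  targets:
    - {"translation": [0,0,-0.05],"delta_rot": [0,0,0]}
    - {"translation": [0,0,-0.03],"delta_rot": [0,0,0]}
    - {"translation": [0,0,0],"delta_rot": [0,0,0]}

```text
time: 9.88
tcp_pos: [609.4, 65.5, 234.3]
tool_rot: [-0.0, -0.006, 1.0, 0.0]
wrist_force: [-0.3, 0.6, -2.0]
width: 21.3
```

Call:
carry_out:
  targets:
    - {"translation": [0,0,-0.03],"delta_rot": [0,0,0]}
    - {"translation": [0,0,-0.03],"delta_rot": [0,0,0]}
    - {"translation": [0,0,0],"delta_rot": [0,0,0]}

```text
time: 10.25
tcp_pos: [609.6, 65.5, 233.4]
tool_rot: [0.0, -0.006, 1.0, 0.0]
wrist_force: [-0.7, -0.6, 0.9]
width: 21.6
```

Call:
carry_out:
  targets:
    - {"translation": [0,0,-0.03],"delta_rot": [0,0,0]}
    - {"translation": [0,0,0],"delta_rot": [0,0,0]}

```text
time: 10.5
tcp_pos: [609.6, 65.5, 233.3]
tool_rot: [0.001, -0.006, 1.0, 0.0]
wrist_force: [-3.2, -0.4, 4.9]
width: 21.4
```

Call:
carry_out:
  fingers: -0.2
  targets:
    - {"translation": [0,0,0.03],"delta_rot": [0,0,0]}
    - {"translation": [0,0,0],"delta_rot": [0,0,0]}
    - {"translation": [0,0,0],"delta_rot": [0,0,0]}
    - {"translation": [0,0,0],"delta_rot": [0,0,0]}

```text
time: 11.0
tcp_pos: [609.5, 65.5, 232.6]
tool_rot: [-0.0, -0.006, 1.0, -0.0]
wrist_force: [0.3, -0.9, -0.3]
width: 51.3
```

Call:
carry_out:
  targets:
    - {"translation": [0,0,0.3],"delta_rot": [0,0,0]}
    - {"translation": [0,0,0.5],"delta_rot": [0,0,0]}
    - {"translation": [0,0,0.8],"delta_rot": [0,0,0]}
    - {"translation": [0,0,0.4],"delta_rot": [0,0,0]}

```text
time: 11.5
tcp_pos: [610.3, 65.4, 285.1]
tool_rot: [0.002, -0.006, 1.0, 0.0]
wrist_force: [0.3, 0.4, -1.0]
width: 51.3
```

```bash
cat >> h.py <<'E'
def look_arm(cams=('top','wrist')):
    for n in cams:
        o=pose() if n=='wrist' else None
        c=camera(n);W=cloud(c,o).reshape(-1,3);save(n+'_%d.png'%(get_obs()['time']*100),c['color'])
        P=W[(abs(W[:,1]-65)<30)&(W[:,0]>515)&(W[:,0]<660)]
        print(n)
        for z0,z1,t in((222,248,'handles'),(197.5,206,'bosstop'),(60,140,'blades')):
            q=P[(P[:,2]>z0)&(P[:,2]<z1)]
            hst,e=np.histogram(q[:,0],np.arange(515,661,3));
            print(t,len(q),[(int(a),int(b)) for a,b in zip(e,hst) if b>3], q[:,1].min().round(1) if len(q) else '',q[:,1].max().round(1) if len(q) else '')
E
python3 - <<'E'
from h import *
look_arm()
E
```

```text
top
handles 0 []  
bosstop 0 []  
blades 2 [] 94.6 94.9
t 11.55 tcp [610.7  65.5 286. ] yaw_y 90.67 z [ 0.005  0.001 -1.   ] F [ 0.1 -0.1  1.4] T [ 0.04 -0.04 -0.04] w 51.2
wrist
handles 1267 [(602, 634), (605, 209), (608, 201), (611, 197), (614, 26)] 54.0 76.0
bosstop 1690 [(527, 51), (530, 90), (533, 103), (536, 87), (539, 19), (548, 4), (560, 4), (584, 4), (590, 5), (596, 40), (599, 278), (602, 157), (605, 74), (608, 69), (611, 63), (614, 58), (617, 17), (644, 225), (647, 78), (650, 60), (653, 113), (656, 45)] 47.2 87.7
blades 778 [(602, 256), (605, 490), (608, 20), (611, 12)] 35.1 95.0
```

Call:
carry_out:
  targets:
    - {"translation": [-0.5,0.8,0],"delta_rot": [0,0,0]}
    - {"translation": [-0.7,1,0],"delta_rot": [0,0,0.1]}
    - {"translation": [-0.7,1,0],"delta_rot": [0,0,0.1]}
    - {"translation": [-0.7,1,0],"delta_rot": [0,0,0.1]}
    - {"translation": [-0.7,1,-0.2],"delta_rot": [0,0,0.1]}
    - {"translation": [-0.7,1,-0.2],"delta_rot": [0,0,0.1]}
    - {"translation": [-0.7,1,-0.2],"delta_rot": [0,0,0.1]}
    - {"translation": [-0.7,1,-0.2],"delta_rot": [0,0,0]}
    - {"translation": [-0.7,1,-0.2],"delta_rot": [0,0,0]}
    - {"translation": [-0.7,1,-0.2],"delta_rot": [0,0,0]}

```text
time: 12.85
tcp_pos: [438.5, 311.0, 252.1]
tool_rot: [-0.0, -0.042, 0.999, -0.0]
wrist_force: [-0.3, 0.2, 0.0]
width: 50.9
```

Call:
carry_out:
  targets:
    - {"translation": [-0.5,0.75,0],"delta_rot": [0,0,0]}
    - {"translation": [-0.2,0.2,0],"delta_rot": [0,0,0]}
    - {"translation": [0,0,0],"delta_rot": [0,0,0]}
    - {"translation": [0,0,0],"delta_rot": [0,0,0]}

```text
time: 13.35
tcp_pos: [423.0, 332.8, 252.8]
tool_rot: [0.0, -0.041, 0.999, -0.0]
wrist_force: [0.3, -1.0, 0.6]
width: 51.3
```

```bash
python3 - <<'E'
from h import *
P,c=wrist();handle(P,422,334,192);handle(P,522,330,175)
E
```

```text
t 13.35 tcp [423.  332.8 252.8] yaw_y 94.66 z [ 0.001 -0.001 -1.   ] F [ 0.3 -1.   0.6] T [-0.01 -0.01  0.04] w 51.3
handle [423.6 335.8] [12.3 22. ] 5.2 z 192.4 744
handle [519.1 332. ] [21.6  3.5] 89.8 z 173.1 175
```

Call:
carry_out:
  targets:
    - {"translation": [0,0.06,-0.2],"delta_rot": [0,0,0.02]}
    - {"translation": [0,0,-0.8],"delta_rot": [0,0,0]}
    - {"translation": [0,0,-0.8],"delta_rot": [0,0,0]}
    - {"translation": [0,0,-0.7],"delta_rot": [0,0,0]}
    - {"translation": [0,0,-0.4],"delta_rot": [0,0,0]}
    - {"translation": [0,0,0],"delta_rot": [0,0,0]}

```text
time: 14.15
tcp_pos: [421.7, 335.3, 179.5]
tool_rot: [-0.001, -0.043, 0.999, -0.001]
wrist_force: [-0.4, 0.4, 0.8]
width: 51.0
```

Call:
carry_out:
  fingers: 1
  targets:
    - {"translation": [0,0,0],"delta_rot": [0,0,0]}
    - {"translation": [0,0,0],"delta_rot": [0,0,0]}
    - {"translation": [0,0,0],"delta_rot": [0,0,0]}
    - {"translation": [0,0,0],"delta_rot": [0,0,0]}
    - {"translation": [0,0,0],"delta_rot": [0,0,0]}

```text
time: 14.78
tcp_pos: [422.6, 335.9, 181.2]
tool_rot: [0.001, -0.043, 0.999, 0.0]
wrist_force: [0.2, -1.0, 5.0]
width: 21.3
```

Call:
carry_out:
  targets:
    - {"translation": [0,0,0.4],"delta_rot": [0,0,0]}
    - {"translation": [0,0,0.8],"delta_rot": [0,0,0]}
    - {"translation": [0,0,0.8],"delta_rot": [0,0,0]}
    - {"translation": [0,0,0.6],"delta_rot": [0,0,0]}
    - {"translation": [0,0,0],"delta_rot": [0,0,0]}

```text
time: 15.4
tcp_pos: [422.3, 336.3, 246.2]
tool_rot: [0.001, -0.043, 0.999, 0.001]
wrist_force: [0.0, 0.0, -3.1]
width: 20.9
```

Call:
carry_out:
  targets:
    - {"translation": [0,-0.5,0],"delta_rot": [0,0,0]}
    - {"translation": [0,-1,0],"delta_rot": [0,0,-0.1]}
    - {"translation": [0,-1,0],"delta_rot": [0,0,-0.1]}
    - {"translation": [0,-1,0.03],"delta_rot": [0,0,-0.1]}
    - {"translation": [0.3,-1,0],"delta_rot": [0,0,-0.1]}
    - {"translation": [0.4,-1,0],"delta_rot": [0,0,-0.1]}
    - {"translation": [0.4,-1,0],"delta_rot": [0,0,-0.1]}
    - {"translation": [0.4,-1,0],"delta_rot": [0,0,0]}
    - {"translation": [0.3,-1,0],"delta_rot": [0,0,0]}
    - {"translation": [0.3,-1,0],"delta_rot": [0,0,0]}

```text
time: 16.65
tcp_pos: [474.3, 96.2, 246.0]
tool_rot: [-0.0, -0.006, 1.0, 0.0]
wrist_force: [-0.1, -0.1, -2.1]
width: 21.6
```

Call:
carry_out:
  targets:
    - {"translation": [0,-0.85,0],"delta_rot": [0,0,0]}
    - {"translation": [0,-0.5,0],"delta_rot": [0,0,0]}
    - {"translation": [0,0,0],"delta_rot": [0,0,0]}
    - {"translation": [0,0,0],"delta_rot": [0,0,0]}

```text
time: 17.15
tcp_pos: [474.3, 65.7, 246.0]
tool_rot: [-0.0, -0.008, 1.0, 0.001]
wrist_force: [0.3, 1.1, -3.0]
width: 21.2
```

```bash
python3 - <<'E'
from h import *
pose()
c=camera('side');W=cloud(c).reshape(-1,3)
P=W[(abs(W[:,0]-474)<25)&(abs(W[:,1]-65)<60)]
for z in range(62,250,12):
    q=P[abs(P[:,2]-z)<6]
    if len(q):print(z,len(q),np.percentile(q[:,:2],[2,98],0).round(1).tolist())
E
```

```text
t 17.15 tcp [474.3  65.7 246. ] yaw_y 90.89 z [-0.     0.001 -1.   ] F [ 0.3  1.1 -3. ] T [ 0.02 -0.   -0.07] w 21.2
74 17 [[468.9, 24.7], [476.8, 98.4]]
86 63 [[468.7, 25.1], [477.1, 98.1]]
98 66 [[468.9, 25.3], [477.0, 97.8]]
110 73 [[468.6, 24.6], [477.4, 101.7]]
122 70 [[468.6, 23.9], [477.6, 101.5]]
134 71 [[468.5, 24.8], [477.5, 99.7]]
146 109 [[468.7, 25.6], [477.5, 99.9]]
158 28 [[468.3, 53.4], [477.9, 68.5]]
170 15 [[463.2, 52.2], [477.8, 71.7]]
182 79 [[463.3, 41.3], [480.7, 82.2]]
194 65 [[463.5, 38.8], [483.4, 85.8]]
206 82 [[462.9, 40.9], [482.7, 80.8]]
218 52 [[463.6, 49.0], [482.0, 73.6]]
230 60 [[462.2, 40.5], [484.2, 78.8]]
242 83 [[461.8, 38.8], [484.4, 77.6]]
```

Call:
carry_out:
  targets:
    - {"translation": [0.4,0,0],"delta_rot": [0,0,0]}
    - {"translation": [0.4,0,0],"delta_rot": [0,0,0]}
    - {"translation": [0.4,0,0],"delta_rot": [0,0,0]}
    - {"translation": [0.4,0,0],"delta_rot": [0,0,0]}
    - {"translation": [0.4,0,0],"delta_rot": [0,0,0]}
    - {"translation": [0.4,0,0],"delta_rot": [0,0,0]}
    - {"translation": [0.4,0,0],"delta_rot": [0,0,0]}

```text
time: 18.08
tcp_pos: [545.2, 64.5, 246.0]
tool_rot: [0.0, -0.007, 1.0, 0.0]
wrist_force: [-1.0, -0.9, -2.0]
width: 21.5
```

Call:
carry_out:
  targets:
    - {"translation": [0.4,0,0],"delta_rot": [0,0,0]}
    - {"translation": [0.4,0,0],"delta_rot": [0,0,0]}
    - {"translation": [0.4,0,0],"delta_rot": [0,0,0]}
    - {"translation": [0.2,0,0],"delta_rot": [0,0,0]}
    - {"translation": [0,0,-0.2],"delta_rot": [0,0,0]}
    - {"translation": [0,0,-0.15],"delta_rot": [0,0,0]}
    - {"translation": [0,0,-0.05],"delta_rot": [0,0,0]}
    - {"translation": [0,0,0],"delta_rot": [0,0,0]}

```text
time: 19.08
tcp_pos: [579.2, 64.5, 235.9]
tool_rot: [-0.0, -0.007, 1.0, 0.0]
wrist_force: [0.3, -0.4, -1.9]
width: 21.2
```

Call:
carry_out:
  targets:
    - {"translation": [0,0.03,-0.04],"delta_rot": [0,0,0]}
    - {"translation": [0,0,-0.03],"delta_rot": [0,0,0]}
    - {"translation": [0,0,0],"delta_rot": [0,0,0]}

```text
time: 19.45
tcp_pos: [579.5, 65.3, 234.3]
tool_rot: [0.0, -0.007, 1.0, 0.0]
wrist_force: [0.7, 0.4, -2.5]
width: 21.0
```

Call:
carry_out:
  targets:
    - {"translation": [0,0,-0.03],"delta_rot": [0,0,0]}
    - {"translation": [0,0,0],"delta_rot": [0,0,0]}

```text
time: 19.7
tcp_pos: [579.5, 65.3, 234.2]
tool_rot: [0.0, -0.007, 1.0, 0.0]
wrist_force: [-1.2, -0.1, 1.9]
width: 21.3
```

Seated; release.

Call:
carry_out:
  fingers: -0.2
  targets:
    - {"translation": [0,0,0],"delta_rot": [0,0,0]}
    - {"translation": [0,0,0],"delta_rot": [0,0,0]}
    - {"translation": [0,0,0],"delta_rot": [0,0,0]}
    - {"translation": [0,0,0],"delta_rot": [0,0,0]}

```text
time: 20.2
tcp_pos: [579.5, 65.2, 233.5]
tool_rot: [0.0, -0.007, 1.0, -0.0]
wrist_force: [0.1, 0.2, 0.5]
width: 51.1
```

Call:
carry_out:
  targets:
    - {"translation": [0,0,0.3],"delta_rot": [0,0,0]}
    - {"translation": [0,0,0.5],"delta_rot": [0,0,0]}
    - {"translation": [0,0,0.8],"delta_rot": [0,0,0]}
    - {"translation": [0,0,0.4],"delta_rot": [0,0,0]}
    - {"translation": [0,0,0],"delta_rot": [0,0,0]}

```text
time: 20.82
tcp_pos: [580.1, 65.2, 284.9]
tool_rot: [0.001, -0.007, 1.0, 0.0]
wrist_force: [-0.8, -0.4, -0.1]
width: 51.0
```

```bash
python3 - <<'E'
from h import *
look_arm(['wrist'])
E
```

```text
t 20.82 tcp [580.1  65.2 284.9] yaw_y 90.81 z [ 0.003  0.    -1.   ] F [-0.8 -0.4 -0.1] T [-0.    0.01  0.01] w 51.0
wrist
handles 2627 [(572, 334), (575, 395), (578, 212), (581, 209), (584, 130), (602, 791), (605, 191), (608, 187), (611, 155), (614, 22)] 53.3 76.0
bosstop 2028 [(527, 61), (530, 91), (533, 86), (536, 60), (539, 13), (545, 4), (569, 192), (572, 226), (575, 101), (578, 68), (581, 66), (584, 60), (587, 47), (599, 46), (602, 43), (605, 64), (608, 62), (611, 66), (614, 58), (617, 19), (644, 259), (647, 84), (650, 57), (653, 119), (656, 43)] 47.5 87.8
blades 845 [(575, 714), (578, 35), (581, 13), (584, 6), (605, 22), (608, 29), (611, 25)] 35.0 95.0
```

Call:
carry_out:
  targets:
    - {"translation": [-0.1,0.8,0],"delta_rot": [0,0,0]}
    - {"translation": [-0.22,1,0],"delta_rot": [0,0,0.1]}
    - {"translation": [-0.22,1,0],"delta_rot": [0,0,0.1]}
    - {"translation": [-0.22,1,0],"delta_rot": [0,0,0.1]}
    - {"translation": [-0.22,1,-0.2],"delta_rot": [0,0,0.1]}
    - {"translation": [-0.22,1,-0.3],"delta_rot": [0,0,0.1]}
    - {"translation": [-0.22,1,-0.3],"delta_rot": [0,0,0.1]}
    - {"translation": [-0.22,1,-0.3],"delta_rot": [0,0,0]}
    - {"translation": [-0.22,1,-0.4],"delta_rot": [0,0,0]}
    - {"translation": [-0.22,1,-0.4],"delta_rot": [0,0,0]}

```text
time: 22.12
tcp_pos: [526.9, 311.7, 235.1]
tool_rot: [-0.0, -0.043, 0.999, -0.0]
wrist_force: [0.0, 0.4, 0.1]
width: 51.5
```

Call:
carry_out:
  targets:
    - {"translation": [-0.2,0.7,0],"delta_rot": [0,0,0]}
    - {"translation": [0,0.15,0],"delta_rot": [0,0,0]}
    - {"translation": [0,0,0],"delta_rot": [0,0,0]}
    - {"translation": [0,0,0],"delta_rot": [0,0,0]}

```text
time: 22.62
tcp_pos: [523.5, 330.0, 236.6]
tool_rot: [0.001, -0.042, 0.999, -0.0]
wrist_force: [1.3, 0.1, -0.2]
width: 51.2
```

```bash
python3 - <<'E'
from h import *
P,c=wrist();handle(P,522,330,175)
E
```

```text
t 22.62 tcp [523.5 330.  236.6] yaw_y 94.79 z [ 0.001 -0.    -1.   ] F [ 1.3  0.1 -0.2] T [-0.07 -0.   -0.08] w 51.2
handle [524.4 332.1] [12.3 21.4] 5.1 z 175.4 731
```

Call:
carry_out:
  targets:
    - {"translation": [0,0.05,-0.2],"delta_rot": [0,0,0]}
    - {"translation": [0,0,-0.8],"delta_rot": [0,0,0]}
    - {"translation": [0,0,-0.8],"delta_rot": [0,0,0]}
    - {"translation": [0,0,-0.7],"delta_rot": [0,0,0]}
    - {"translation": [0,0,-0.4],"delta_rot": [0,0,0]}
    - {"translation": [0,0,0],"delta_rot": [0,0,0]}

```text
time: 23.42
tcp_pos: [522.1, 332.5, 162.7]
tool_rot: [-0.001, -0.043, 0.999, -0.0]
wrist_force: [-0.7, -0.5, 0.4]
width: 51.2
```

Call:
carry_out:
  fingers: 1
  targets:
    - {"translation": [0,0,0],"delta_rot": [0,0,0]}
    - {"translation": [0,0,0],"delta_rot": [0,0,0]}
    - {"translation": [0,0,0],"delta_rot": [0,0,0]}
    - {"translation": [0,0,0],"delta_rot": [0,0,0]}
    - {"translation": [0,0,0],"delta_rot": [0,0,0]}

```text
time: 24.05
tcp_pos: [523.1, 332.8, 164.6]
tool_rot: [0.001, -0.043, 0.999, 0.0]
wrist_force: [-0.8, -0.8, 5.3]
width: 21.4
```

Call:
carry_out:
  targets:
    - {"translation": [0,0,0.4],"delta_rot": [0,0,0]}
    - {"translation": [0,0,0.8],"delta_rot": [0,0,0]}
    - {"translation": [0,0,0.9],"delta_rot": [0,0,0]}
    - {"translation": [0,0,0.8],"delta_rot": [0,0,0]}
    - {"translation": [0,0,0.4],"delta_rot": [0,0,0]}

```text
time: 24.68
tcp_pos: [522.3, 333.2, 246.8]
tool_rot: [0.0, -0.043, 0.999, 0.0]
wrist_force: [0.5, -0.1, -1.6]
width: 21.0
```

Call:
carry_out:
  targets:
    - {"translation": [-0.2,-0.5,0],"delta_rot": [0,0,0]}
    - {"translation": [-0.4,-1,0],"delta_rot": [0,0,-0.1]}
    - {"translation": [-0.4,-1,0],"delta_rot": [0,0,-0.1]}
    - {"translation": [-0.4,-1,0],"delta_rot": [0,0,-0.1]}
    - {"translation": [-0.4,-1,0],"delta_rot": [0,0,-0.1]}
    - {"translation": [-0.1,-1,0],"delta_rot": [0,0,-0.1]}
    - {"translation": [0,-1,0],"delta_rot": [0,0,-0.1]}
    - {"translation": [0,-1,0],"delta_rot": [0,0,0]}
    - {"translation": [0,-1,0],"delta_rot": [0,0,0]}
    - {"translation": [0,-1,0],"delta_rot": [0,0,0]}

```text
time: 25.92
tcp_pos: [475.1, 93.3, 245.8]
tool_rot: [0.0, -0.006, 1.0, -0.0]
wrist_force: [-0.1, -0.5, -1.6]
width: 21.1
```

Call:
carry_out:
  targets:
    - {"translation": [0,-0.75,0],"delta_rot": [0,0,0]}
    - {"translation": [0,-0.45,0],"delta_rot": [0,0,0]}
    - {"translation": [0,0,0],"delta_rot": [0,0,0]}
    - {"translation": [0,0,0],"delta_rot": [0,0,0]}

```text
time: 26.42
tcp_pos: [475.0, 66.3, 245.9]
tool_rot: [-0.0, -0.008, 1.0, 0.0]
wrist_force: [-0.3, 0.8, -1.5]
width: 21.0
```

```bash
python3 - <<'E'
from h import *
pose()
c=camera('side');W=cloud(c).reshape(-1,3)
P=W[(abs(W[:,0]-474)<25)&(abs(W[:,1]-65)<60)]
for z in range(86,250,12):
    q=P[abs(P[:,2]-z)<6]
    if len(q):print(z,len(q),np.percentile(q[:,:2],[2,98],0).round(1).tolist())
E
```

```text
t 26.43 tcp [475.   66.3 245.9] yaw_y 90.88 z [-0.     0.001 -1.   ] F [-0.3  0.8 -1.5] T [ 0.06 -0.01  0.01] w 21.0
86 2 [[471.2, 57.0], [471.3, 67.5]]
98 48 [[469.4, 32.2], [478.8, 94.1]]
110 60 [[469.4, 32.0], [475.8, 92.1]]
122 55 [[469.2, 33.4], [476.4, 91.8]]
134 55 [[469.7, 32.5], [476.5, 90.9]]
146 71 [[469.4, 32.6], [478.4, 91.3]]
158 42 [[469.0, 41.5], [477.9, 79.9]]
170 19 [[463.9, 49.0], [477.6, 73.7]]
182 72 [[464.2, 41.1], [481.5, 82.8]]
194 69 [[464.1, 39.8], [483.7, 81.8]]
206 84 [[464.1, 42.3], [483.9, 82.2]]
218 51 [[464.3, 49.7], [482.9, 74.6]]
230 59 [[462.8, 40.5], [484.1, 81.1]]
242 81 [[462.6, 39.4], [484.9, 79.7]]
```

Call:
carry_out:
  targets:
    - {"translation": [0.3,0,0.06],"delta_rot": [0,0,0]}
    - {"translation": [0.4,0,0],"delta_rot": [0,0,0]}
    - {"translation": [0.4,0,0],"delta_rot": [0,0,0]}
    - {"translation": [0.4,0,0],"delta_rot": [0,0,0]}
    - {"translation": [0.4,0,0],"delta_rot": [0,0,0]}
    - {"translation": [0.4,0,0],"delta_rot": [0,0,0]}
    - {"translation": [0.4,0,0],"delta_rot": [0,0,0]}
    - {"translation": [0.3,0,0],"delta_rot": [0,0,0]}
    - {"translation": [0.1,0,0],"delta_rot": [0,0,0]}

```text
time: 27.6
tcp_pos: [552.9, 65.2, 247.4]
tool_rot: [-0.0, -0.007, 1.0, -0.0]
wrist_force: [-0.7, -0.3, -1.1]
width: 21.2
```

Call:
carry_out:
  targets:
    - {"translation": [0,0,-0.2],"delta_rot": [0,0,0]}
    - {"translation": [0,0,-0.15],"delta_rot": [0,0,0]}
    - {"translation": [0,0,-0.06],"delta_rot": [0,0,0]}
    - {"translation": [0,0,0],"delta_rot": [0,0,0]}

```text
time: 28.1
tcp_pos: [552.2, 65.3, 237.1]
tool_rot: [-0.0, -0.007, 1.0, 0.0]
wrist_force: [1.3, -0.1, -1.5]
width: 21.1
```

Call:
carry_out:
  targets:
    - {"translation": [0,0,-0.05],"delta_rot": [0,0,0]}
    - {"translation": [0,0,-0.03],"delta_rot": [0,0,0]}
    - {"translation": [0,0,0],"delta_rot": [0,0,0]}

```text
time: 28.48
tcp_pos: [552.4, 65.3, 235.3]
tool_rot: [-0.0, -0.007, 1.0, 0.0]
wrist_force: [0.4, 0.1, -1.7]
width: 21.0
```

Call:
carry_out:
  targets:
    - {"translation": [0,0,-0.03],"delta_rot": [0,0,0]}
    - {"translation": [0,0,0],"delta_rot": [0,0,0]}

```text
time: 28.72
tcp_pos: [552.5, 65.2, 234.5]
tool_rot: [0.0, -0.007, 1.0, 0.0]
wrist_force: [-1.2, 0.6, -0.1]
width: 21.4
```

Call:
carry_out:
  fingers: -0.2
  targets:
    - {"translation": [0,0,-0.02],"delta_rot": [0,0,0]}
    - {"translation": [0,0,0],"delta_rot": [0,0,0]}
    - {"translation": [0,0,0],"delta_rot": [0,0,0]}
    - {"translation": [0,0,0],"delta_rot": [0,0,0]}

```text
time: 29.22
tcp_pos: [552.5, 65.3, 234.2]
tool_rot: [0.0, -0.007, 1.0, 0.0]
wrist_force: [0.1, -0.2, 0.7]
width: 51.2
```

Call:
carry_out:
  targets:
    - {"translation": [0,0,0.3],"delta_rot": [0,0,0]}
    - {"translation": [0,0,0.5],"delta_rot": [0,0,0]}
    - {"translation": [0,0,0.8],"delta_rot": [0,0,0]}
    - {"translation": [0,0,0.5],"delta_rot": [0,0,0]}
    - {"translation": [0,0,0],"delta_rot": [0,0,0]}

```text
time: 29.85
tcp_pos: [553.3, 65.2, 288.1]
tool_rot: [0.002, -0.007, 1.0, 0.0]
wrist_force: [-0.2, -0.9, 0.0]
width: 51.2
```

Call:
carry_out:
  fingers: 0.2
  targets:
    - {"translation": [-0.8,0,0],"delta_rot": [0,0,0]}
    - {"translation": [-0.8,0,0],"delta_rot": [0,0,0]}
    - {"translation": [-0.4,0,0],"delta_rot": [0,0,0]}
    - {"translation": [0,0,0],"delta_rot": [0,0,0]}

```text
time: 30.35
tcp_pos: [502.1, 65.3, 286.4]
tool_rot: [-0.0, -0.007, 1.0, 0.0]
wrist_force: [0.8, -0.0, 0.8]
width: 33.9
```

```bash
python3 - <<'E'
from h import *
look_arm(['wrist','top'])
E
ls pics
```

```text
t 30.35 tcp [502.1  65.3 286.4] yaw_y 90.82 z [-0.  0. -1.] F [ 0.8 -0.   0.8] T [ 0.01 -0.02 -0.  ] w 33.9
wrist
handles 1844 [(545, 430), (548, 494), (551, 164), (554, 168), (557, 87), (572, 285), (575, 216)] 53.0 75.8
bosstop 1323 [(527, 77), (530, 78), (533, 50), (536, 15), (542, 236), (545, 200), (548, 91), (551, 69), (554, 58), (557, 53), (560, 52), (569, 35), (572, 42), (575, 38), (578, 31), (581, 39), (584, 32), (587, 25), (596, 13), (599, 51), (602, 30)] 47.7 84.6
blades 1425 [(548, 1208), (551, 56), (554, 42), (557, 12), (575, 40), (578, 12), (581, 9), (605, 30), (608, 6), (611, 7)] 35.0 94.9
top
handles 67 [(599, 16), (602, 18), (605, 12), (608, 12), (611, 9)] 52.6 74.3
bosstop 76 [(605, 5), (608, 5), (611, 5), (641, 4), (644, 16), (647, 6), (650, 10), (653, 10), (656, 7)] 45.3 86.3
blades 0 []  
crop1.png
crop2.png
s1.png
s2.png
side0.png
top0.png
top_1155.png
top_3045.png
w1.png
w2.png
wrist_1160.png
wrist_2087.png
wrist_3040.png
```

Call:
carry_out:
  targets:
    - {"translation": [0,0,-0.5],"delta_rot": [0,0,0]}
    - {"translation": [0,0,-1],"delta_rot": [0,0,0]}
    - {"translation": [0,0,-1],"delta_rot": [0,0,0]}
    - {"translation": [0,0,-0.8],"delta_rot": [0,0,0]}
    - {"translation": [0,0,0],"delta_rot": [0,0,0]}
    - {"translation": [0,0,0],"delta_rot": [0,0,0]}

```text
time: 31.2
tcp_pos: [503.0, 65.2, 204.3]
tool_rot: [0.0, -0.007, 1.0, -0.0]
wrist_force: [0.0, 0.3, 0.9]
width: 34.4
```

Call:
carry_out:
  targets:
    - {"translation": [0.2,0,0],"delta_rot": [0,0,0]}
    - {"translation": [0.2,0,0],"delta_rot": [0,0,0]}
    - {"translation": [0.2,0,0],"delta_rot": [0,0,0]}
    - {"translation": [0.2,0,0],"delta_rot": [0,0,0]}
    - {"translation": [0,0,0],"delta_rot": [0,0,0]}

```text
time: 31.82
tcp_pos: [522.9, 65.2, 204.0]
tool_rot: [0.0, -0.007, 1.0, -0.0]
wrist_force: [0.6, 0.4, -0.3]
width: 33.8
```

```bash
python3 - <<'E'
from h import *
o=pose();c=camera('side');save('s3.png',cv2.resize(c['color'][130:270,190:330],None,fx=4,fy=4,interpolation=cv2.INTER_CUBIC))
c=camera('wrist');save('w3.png',c['color'])
E
```

```text
t 31.82 tcp [522.9  65.2 204. ] yaw_y 90.8 z [ 0. -0. -1.] F [ 0.6  0.4 -0.3] T [-0.01  0.01 -0.03] w 33.8
```

View pics/s3.png

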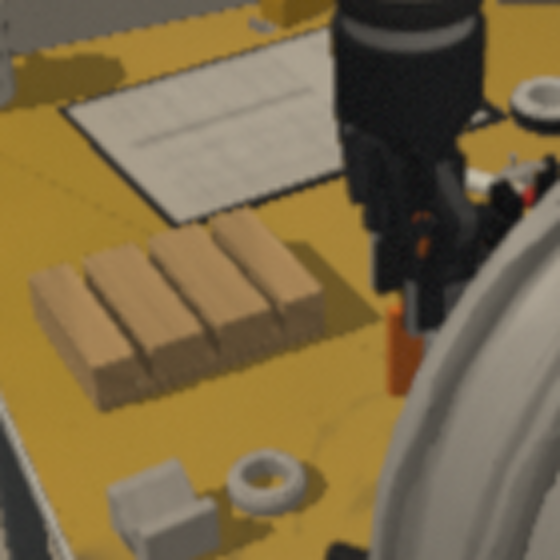

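Call:
carry_out:
  targets:
    - {"translation": [0.12,0,0],"delta_rot": [0,0,0]}
    - {"translation": [0.1,0,0],"delta_rot": [0,0,0]}
    - {"translation": [0.1,0,0],"delta_rot": [0,0,0]}
    - {"translation": [0.1,0,0],"delta_rot": [0,0,0]}
    - {"translation": [0.1,0,0],"delta_rot": [0,0,0]}
    - {"translation": [0.1,0,0],"delta_rot": [0,0,0]}
    - {"translation": [0.1,0,0],"delta_rot": [0,0,0]}

```text
time: 32.8
tcp_pos: [540.0, 65.2, 203.9]
tool_rot: [-0.001, -0.007, 1.0, -0.0]
wrist_force: [-4.3, -0.5, 3.4]
width: 33.9
```

Call:
carry_out:
  targets:
    - {"translation": [0.1,0,0],"delta_rot": [0,0,0]}
    - {"translation": [0.1,0,0],"delta_rot": [0,0,0]}
    - {"translation": [0.1,0,0],"delta_rot": [0,0,0]}
    - {"translation": [0.1,0,0],"delta_rot": [0,0,0]}

```text
time: 33.3
tcp_pos: [549.1, 65.2, 203.9]
tool_rot: [-0.002, -0.007, 1.0, 0.0]
wrist_force: [-8.0, 0.0, 5.6]
width: 34.2
```

Call:
carry_out:
  targets:
    - {"translation": [0.1,0,0],"delta_rot": [0,0,0]}
    - {"translation": [0.1,0,0],"delta_rot": [0,0,0]}
    - {"translation": [0.1,0,0],"delta_rot": [0,0,0]}
    - {"translation": [0.1,0,0],"delta_rot": [0,0,0]}

```text
time: 33.8
tcp_pos: [559.1, 65.2, 203.9]
tool_rot: [-0.002, -0.007, 1.0, 0.0]
wrist_force: [-7.0, 0.2, 4.3]
width: 34.1
```

```bash
python3 - <<'E'
from h import *
look_arm(['wrist','top'])
E
```

```text
t 33.8 tcp [559.1  65.2 203.9] yaw_y 90.81 z [-0.004  0.    -1.   ] F [-7.   0.2  4.3] T [-0.05  1.47 -0.  ] w 34.1
wrist
handles 2706 [(542, 39), (545, 1320), (548, 735), (551, 54), (554, 44), (557, 35), (560, 35), (563, 27), (566, 6), (572, 399), (575, 12)] 35.1 95.0
bosstop 3467 [(527, 206), (530, 222), (533, 167), (536, 75), (539, 10), (548, 287), (551, 227), (554, 45), (557, 38), (560, 29), (563, 39), (566, 39), (569, 742), (572, 519), (575, 190), (578, 153), (581, 130), (584, 127), (587, 87), (590, 99), (593, 31)] 35.2 95.0
blades 1459 [(575, 1318), (578, 120), (581, 17)] 37.6 95.0
top
handles 0 []  
bosstop 0 []  
blades 0 []
```

```bash
ls -t pics | head -3; python3 - <<'E'
import cv2
f=sorted(__import__('glob').glob('pics/wrist_33*'))[-1]
a=cv2.imread(f);b=cv2.imread('pics/w3.png')
import numpy as np
cv2.imwrite('pics/cmp.png',np.hstack([b[150:,140:420],a[150:,140:420]]))
E
```

```text
top_3390.png
wrist_3385.png
w3.png
```

View pics/cmp.png

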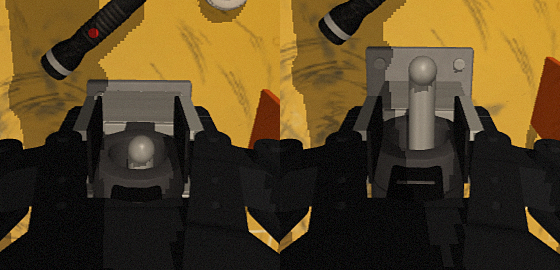

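Call:
carry_out:
  targets:
    - {"translation": [0.1,0,0.02],"delta_rot": [0,0,0]}
    - {"translation": [0.1,0,0],"delta_rot": [0,0,0]}
    - {"translation": [0.1,0,0],"delta_rot": [0,0,0]}

```text
time: 34.28
tcp_pos: [568.0, 65.2, 204.1]
tool_rot: [-0.0, -0.007, 1.0, -0.0]
wrist_force: [-3.6, -0.3, -1.9]
width: 34.2
```

Call:
carry_out:
  targets:
    - {"translation": [0.08,0,0],"delta_rot": [0,0,0]}
    - {"translation": [0.08,0,0],"delta_rot": [0,0,0]}

```text
time: 34.52
tcp_pos: [572.3, 65.3, 204.2]
tool_rot: [0.0, -0.007, 1.0, -0.0]
wrist_force: [-2.7, -0.5, -2.2]
width: 34.0
```

Call:
carry_out:
  targets:
    - {"translation": [0.06,0,0],"delta_rot": [0,0,0]}

```text
time: 34.65
tcp_pos: [573.7, 65.3, 204.3]
tool_rot: [0.0, -0.007, 1.0, -0.0]
wrist_force: [-2.1, 0.2, -1.8]
width: 34.3
```

Call:
carry_out:
  targets:
    - {"translation": [0.05,0,0],"delta_rot": [0,0,0]}
    - {"translation": [0.05,0,0],"delta_rot": [0,0,0]}

```text
time: 34.9
tcp_pos: [575.4, 65.3, 204.3]
tool_rot: [-0.001, -0.007, 1.0, 0.0]
wrist_force: [-3.9, -0.0, -1.5]
width: 34.3
```

Call:
carry_out:
  targets:
    - {"translation": [0.05,0,0],"delta_rot": [0,0,0]}
    - {"translation": [0.03,0,0],"delta_rot": [0,0,0]}

```text
time: 35.15
tcp_pos: [576.1, 65.3, 204.1]
tool_rot: [-0.002, -0.007, 1.0, 0.0]
wrist_force: [-7.4, -0.4, 0.0]
width: 33.9
```

Call:
carry_out:
  targets:
    - {"translation": [0.04,0,0],"delta_rot": [0,0,0]}
    - {"translation": [0.03,0,0],"delta_rot": [0,0,0]}
    - {"translation": [0,0,0],"delta_rot": [0,0,0]}

```text
time: 35.52
tcp_pos: [576.6, 65.3, 204.1]
tool_rot: [-0.004, -0.007, 1.0, 0.0]
wrist_force: [-9.3, -0.2, 2.2]
width: 34.1
```

Call:
carry_out:
  targets:
    - {"translation": [0.03,0,0.01],"delta_rot": [0,0,0]}
    - {"translation": [0.02,0,0],"delta_rot": [0,0,0]}
    - {"translation": [0,0,0],"delta_rot": [0,0,0]}

```text
time: 35.9
tcp_pos: [577.0, 65.4, 204.1]
tool_rot: [-0.005, -0.007, 1.0, 0.0]
wrist_force: [-11.9, -0.4, 1.7]
width: 34.5
```

Call:
carry_out:
  targets:
    - {"translation": [0,0,0],"delta_rot": [0,0,0]}
    - {"translation": [0,0,0],"delta_rot": [0,0,0]}
    - {"translation": [0,0,0],"delta_rot": [0,0,0]}
    - {"translation": [0,0,0],"delta_rot": [0,0,0]}

```text
time: 36.4
tcp_pos: [577.0, 65.3, 204.1]
tool_rot: [-0.005, -0.007, 1.0, 0.0]
wrist_force: [-11.8, 0.2, 1.6]
width: 34.0
```

```bash
python3 - <<'E'
from h import *
look_arm(['wrist'])
E
```

```text
t 36.4 tcp [577.   65.3 204.1] yaw_y 90.81 z [-0.01  0.   -1.  ] F [-11.8   0.2   1.6] T [ 0.02  2.36 -0.09] w 34.0
wrist
handles 2745 [(560, 19), (563, 1218), (566, 844), (569, 57), (572, 47), (575, 43), (578, 44), (581, 26), (584, 8), (590, 424), (593, 13)] 35.0 95.0
bosstop 3620 [(527, 175), (530, 236), (533, 208), (536, 118), (539, 29), (542, 4), (545, 8), (548, 4), (551, 5), (557, 7), (560, 6), (563, 19), (566, 279), (569, 233), (572, 43), (575, 38), (578, 36), (581, 36), (584, 42), (587, 788), (590, 493), (593, 183), (596, 152), (599, 128), (602, 131), (605, 77), (608, 106), (611, 34)] 35.1 95.0
blades 1411 [(593, 1371), (596, 24), (599, 13)] 37.9 94.8
```

Call:
carry_out:
  targets:
    - {"translation": [0,0,0],"delta_rot": [0,0,0]}
    - {"translation": [0,0,0],"delta_rot": [0,0,0]}
    - {"translation": [0,0,0],"delta_rot": [0,0,0]}
    - {"translation": [0,0,0],"delta_rot": [0,0,0]}

```text
time: 36.95
tcp_pos: [577.0, 65.3, 204.1]
tool_rot: [-0.005, -0.007, 1.0, 0.0]
wrist_force: [-10.7, -0.0, 1.3]
width: 33.8
```

Call:
carry_out:
  targets:
    - {"translation": [-0.04,0,0],"delta_rot": [0,0,0]}
    - {"translation": [-0.04,0,0],"delta_rot": [0,0,0]}
    - {"translation": [-0.04,0,0],"delta_rot": [0,0,0]}
    - {"translation": [-0.04,0,0],"delta_rot": [0,0,0]}
    - {"translation": [-0.04,0,0],"delta_rot": [0,0,0]}
    - {"translation": [-0.05,0,0],"delta_rot": [0,0,0]}
    - {"translation": [-0.05,0,0],"delta_rot": [0,0,0]}
    - {"translation": [-0.08,0,0],"delta_rot": [0,0,0]}
    - {"translation": [-0.1,0,0],"delta_rot": [0,0,0]}
    - {"translation": [-0.1,0,0],"delta_rot": [0,0,0]}

```text
time: 38.2
tcp_pos: [566.5, 65.2, 204.9]
tool_rot: [0.0, -0.007, 1.0, 0.0]
wrist_force: [0.6, 0.3, 0.1]
width: 34.1
```

Call:
carry_out:
  targets:
    - {"translation": [-0.3,0,0],"delta_rot": [0,0,0]}
    - {"translation": [-0.4,0,0],"delta_rot": [0,0,0]}
    - {"translation": [-0.4,0,0],"delta_rot": [0,0,0]}
    - {"translation": [-0.5,0,0],"delta_rot": [0,0,0]}
    - {"translation": [-0.5,0,0],"delta_rot": [0,0,0]}
    - {"translation": [-0.5,0,0],"delta_rot": [0,0,0]}
    - {"translation": [-0.3,0,0.5],"delta_rot": [0,0,0]}
    - {"translation": [0,0,1],"delta_rot": [0,0,0]}
    - {"translation": [0,0,1],"delta_rot": [0,0,0]}
    - {"translation": [0,0,0.8],"delta_rot": [0,0,0]}

```text
time: 39.45
tcp_pos: [494.4, 65.2, 289.5]
tool_rot: [0.001, -0.007, 1.0, 0.0]
wrist_force: [1.5, 0.6, -0.2]
width: 34.2
```

Call:
carry_out:
  targets:
    - {"translation": [0.7,0,0],"delta_rot": [0,0,0]}
    - {"translation": [0.7,0,0],"delta_rot": [0,0,0]}
    - {"translation": [0.7,0,0],"delta_rot": [0,0,0]}
    - {"translation": [0,0,0],"delta_rot": [0,0,0]}
    - {"translation": [0,0,0],"delta_rot": [0,0,0]}

```text
time: 40.08
tcp_pos: [546.0, 65.3, 287.7]
tool_rot: [-0.0, -0.007, 1.0, 0.0]
wrist_force: [1.6, 0.2, 0.2]
width: 33.9
```

```bash
python3 - <<'E'
from h import *
look_arm(['wrist'])
E
```

```text
t 40.08 tcp [546.   65.3 287.7] yaw_y 90.81 z [-0.  0. -1.] F [1.6 0.2 0.2] T [0.02 0.01 0.04] w 33.9
wrist
handles 1883 [(590, 767), (593, 199), (596, 154), (599, 164), (602, 43), (611, 535), (614, 21)] 54.3 76.8
bosstop 1555 [(527, 68), (530, 77), (533, 67), (536, 33), (539, 8), (587, 302), (590, 174), (593, 69), (596, 63), (599, 63), (602, 55), (605, 36), (608, 57), (611, 45), (614, 38), (617, 40), (620, 36), (623, 30), (626, 27), (629, 37), (632, 37), (635, 37), (638, 40), (641, 35), (644, 29), (647, 27)] 46.8 84.7
blades 1173 [(590, 6), (593, 950), (596, 50), (599, 29), (611, 40), (614, 36), (617, 9), (620, 7), (632, 23), (635, 10), (638, 11)] 35.0 94.9
```

```bash
python3 - <<'E'
import cv2,glob
f=sorted(glob.glob('pics/wrist_40*'))[-1];cv2.imwrite('pics/fin.png',cv2.imread(f))
E
```

```text
(no output)
```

View pics/fin.png

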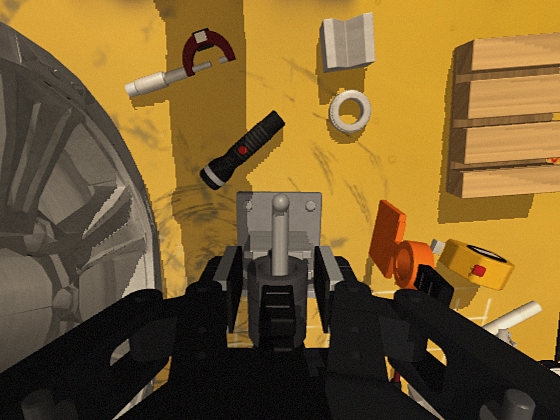

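The picture shows the gauges together on the arm, behind the hook tip at (280,205). The bystanders and the orange look-alike (400,255) look untouched, and the rack is empty. I'm handing the job in.

```bash
python3 -c "
from rig import workorder,get_obs
print(workorder.sign_off(),get_obs()['time'])"
```

```text
the job is handed in; nothing more can be done
the job is handed in; nothing more can be done
```

The three gauges are hung by their eyes on the arm: large at the back, then middle, then small in front. I handed the job in at about 40 s; the hand-in gives no verdict.

- **Push:** I pushed the set onto the sprung collar and held it for about 1 s, with the wrist reading 11 to 12 N. Up to about 2 to 3 N of that was sliding drag, so the collar got roughly 9 to 10 N. The rubber gave about 4 mm, which agrees with 10 N.
- **Slide before that:** drag rose to 8 N while the fingers were also pressing down a little on the small gauge. Raising the tool 0.5 mm brought it down to 2 to 3 N. No wrist reading passed 12 N.
- **Last checks (wrist camera):** eyes at about x 597, 617 and 637 mm, 20 mm apart with the bosses touching. The blades hang upright and centred on the arm. The gripper had backed off and was touching nothing.
- **Bystanders:** in the last picture, the ones in view and the orange look-alike looked untouched. I judged this by eye and did not measure it.
- **Disagreement:** the wrist and top cameras differed by about 2 mm, which is within their calibration.

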